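Seal the dowel canister and take off its cover

TASK

The dowel canister's two lids, a plugged inner lid nested under a wide outer cover, are parked as a pair on the two-rail holder, held down by two sprung rollers. Take the pair by the inner lid's knob, pull it up out of the rollers, lower it together onto the open canister until the inner lid is fully seated, and let go of the knob; then grip the outer cover by its collar and lift it straight up alone, leaving the inner lid seated. The cover is wanted for a new label, so finish while still holding it in the air, clear above the knob; keep the canister standing where it is and do not disturb the jar, the sanding block or the wax tin.

Things in the scene. Friction and masses are not known exactly. Their poses are not given: they have to be found in the camera images.
- canister: Open round aluminium canister with wooden dowels in it, standing loose on the bench, about 1 kg: outer diameter 78, mouth diameter 72, height 70 mm. Origin at the centre of its underside, z up. With the inner lid seated, the inner lid's origin is 59 mm above this origin, on the axis.
- inner_lid: Inner lid, round, ~120 g. Origin: centre of its underside, z up its axis. Upward: rubber plug dia. 67 (62 at foot), z 0-11 mm, fits the canister's mouth; flange dia. 77, z 11-15, rests on its rim; boss dia. 29-25 to z 20; stem dia. 16 to z 43; wooden knob dia. 24, z 43-65. Starts on the rails, origin 40 mm above the bench. Lifted by the knob, its flange carries the cover along.
- knob (a point): Centre of the inner lid's round wooden knob, 54 mm above the inner lid's origin, on its axis. Grip here from above at any yaw, with the fingertips above the cover's collar, whose top is 39 mm above the inner lid's origin.
- cover: Outer aluminium cover, round, ~180 g. Origin: centre of its lower edge, z up its axis. Skirt inner dia. 87, outer 93 mm, z 0-17.5, with bead dia. 99 on its lowest 5 mm; top plate z 14-17.5 with hole dia. 32; dark wooden collar outer dia. 48, bore 34, z 17.5-38. Nested, it rests on the inner lid's flange, origin 1 mm above the inner lid's origin, the knob standing up through the collar.
- collar (a point): Point on the cover's axis, 30 mm above its origin, in the collar. Grip the collar across its 48 mm from above at any yaw, fingertips just above the top plate (17.5 mm above the cover's origin); the knob, its top 26 mm above the collar's top when nested, then stands between the fingers.
- holder: Fixed lid holder: plywood base 120 x 170 x 8 mm, two steel rails along its x, tops 40 mm above the bench. Origin: centre of underside, z up. On its +y and -y sides dark blocks 62 mm high, each with a sprung roller (dia. 12 mm) overlapping the cover's bead by 2.5 mm; a straight pull up of about 10 to 15 N, weight included, pushes them aside; the pair is free after rising 12 mm.
- screw_jar: Bystander: clear jar of screws with a tin lid, diameter 68, height 100 mm; origin at the centre of its underside.
- sanding_block: Bystander: cork block wrapped in abrasive, 63 x 111 x 31 mm (its x, y, z); origin at the centre of its underside.
- wax_tin: Bystander: flat round closed tin, diameter 93, height 37 mm; origin at the centre of its underside.
Not all that is in view belongs to the job. What is shaped like the inner_lid but pink or red is not meant.

How it is judged:
On the way, in this order (a step that is already met when the one before it is completed fails the run):
1. the nested pair is lifted together off the holder by the inner lid's knob (height (world z) of inner_lid above 0.068 m and z of cover in the frame of inner_lid below 0.012 m and contact force between the fingers and inner_lid above 1 N), for 0.1 s.
2. the pair sits on the canister, inner lid fully seated, cover still nested on it, the knob let go (z of inner_lid in the frame of canister between 0.055 and 0.062 m and horizontal distance between inner_lid and canister below 0.006 m and z of cover in the frame of inner_lid below 0.006 m and contact force between the fingers and inner_lid below 0.1 N), for 0.2 s.
At the end, for the whole second after the job is handed in: Inner lid seated (origin 55-62 mm above canister's, within 6 mm of axis, tilt < 0.06) and untouched; fingers hold the still cover, lower edge > 67 mm above inner lid's origin, touching neither lids, canister nor holder; canister moved < 30 mm and upright, bystanders < 25 mm (z of inner_lid in the frame of canister between 0.055 and 0.062 m and horizontal distance between inner_lid and canister below 0.006 m and angle between inner_lid's own z axis and vertical below 0.06 rad and angle between canister's own z axis and vertical below 0.05 rad and z of cover in the frame of inner_lid above 0.067 m and contact force between the fingers and cover above 1 N and contact force between the fingers and inner_lid below 0.1 N and contact force between cover and inner_lid below 0.05 N and contact force between cover and canister below 0.05 N and contact force between cover and holder below 0.05 N and linear speed of cover below 0.03 m/s and distance of canister from where it was at the start of the episode below 0.03 m and distance of each of screw_jar, sanding_block, wax_tin from where it was at the start of the episode below 0.025 m); the arm keeps its last pose, push and grip.
It fails at once if the cover and inner lid come apart while the inner lid is not seated on the canister (z of cover in the frame of inner_lid above 0.015 m and not (z of inner_lid in the frame of canister between 0.053 and 0.063 m and horizontal distance between inner_lid and canister below 0.007 m)).
It fails at once if the pair is dropped onto the canister from more than about 10 mm above its seat (horizontal distance between inner_lid and canister below 0.06 m and z of inner_lid in the frame of canister above 0.07 m and contact force between the fingers and inner_lid below 0.1 N).
It fails at once if the canister is shifted by more than 30 mm or tipped (distance of canister from where it was at the start of the episode above 0.03 m or angle between canister's own z axis and vertical above 0.3 rad).
It fails at once if a bystander (jar, sanding block, wax tin) is moved more than 25 mm (distance of any of screw_jar, sanding_block, wax_tin from where it was at the start of the episode above 0.025 m).
It also fails if it takes over 51 s, if anything falls off the work surface, if the arm or the gripper's body presses on something with over 40 N, if the wrist force passes 120 N, or if a joint passes its speed limit or range.

ROBOT

A 6-joint arm with a two-finger parallel gripper is mounted at the origin on the work surface; the furniture and walls round the work are solid. World frame = base frame: x ahead of the robot, y to its left, z up, the work surface at z = 0. Lengths are in m, angles in rad, forces in N, time in s.
With the tool pointing down it reaches from about 0.25 to 0.725 m from the base axis. Payload 4 kg.
Tool frame: the origin (TCP) lies midway between the tips of the shut fingers; the grasp point (between the pads) lies grip_point_offset behind it (grip_point_offset is the distance from the TCP to the grasp point, in m); z points along the fingers, y is the line along which they close (so a half turn about z gives the same grasp; the last joint's range is limited). The gripper opens to 85 mm and grips with 20 to 120 N. Pads are 22 mm wide; open, the fingers measure 114 mm over their backs; the gripper's body (76 mm by 85 mm) begins 54 mm behind the grasp point. The pads swing forward as they close: fully open they stand 13 mm farther back than shut.
Start: joints at [-1.342, 0.241, 0.005, 1.335, 0, 1.571], TCP at [0.113, -0.487, 0.231] pointing down, gripper open.
Joint ranges: [-2.72, 2.72], [-1.05, 1.87], [-1.09, 1.28], [-1.99, 2.15], [-1.42, 1.44], [-3.14, 3.14]. Speed limits (rad/s): [2.79, 2.79, 3.14, 3.14, 3.14, 3.14].

INTERFACE

Orientations are given as a unit quaternion [x, y, z, w].
In Python, from workcell import * gives the robot as it stands. The module is installed in compiled form; this text tells all that it offers.
- The arm moves only by the tool arm_command, never from a script. Its arguments are lists of equal length, an entry for each row: "slide": the shift along the tool's x, y, z in cm, a list of three; "spin": the turn about the tool's z in degrees. A call has exactly 5 rows; each row is the pose to reach, as a shift and turn from the pose commanded when the call began, along the tool's axes at that moment; what a row does not reach only later rows make up. A row lasts 1/8 s, in which the tool goes at most 62.5 mm and 10.7 degrees, less where a joint would pass 70% of its speed; a pose out of reach is approached as far as the arm can. A call with a gripper value outside its range is refused whole. "jaw" is the finger opening in cm, from 0 to 8.54, set as the call begins (left out, the last holds). The fingers move at their own pace and stop on an object; the grip force is fixed at half the most. Time passes only in rows, so rows that repeat a pose let the fingers close, or fill a call up. It gives the time, the measured TCP pose, the force, the opening and the grip force at its end, in the units of the state.
- get_obs(): the state, without advancing time (a new reading comes with each control period).
- camera(name): name is "side" or "top"; returns a dict with "pixels" (384x512x3 uint8, red, green, blue), "range_z" (384x512 float32, m along the optical axis (not along the pixel's ray), 0 where there is no reading), "intrinsics" (3x3 intrinsics, pixels), "rvec" (rotation vector, rad) and "tvec" (3), from world to camera coordinates, as OpenCV has them. Camera axes: x right, y down, z forward; pixel columns grow to the right and rows downward; lengths in m; the calibration is good to about 2 mm. A picture is of the moment at which its call begins.
- job_done(): hands the job in; it is judged then, once.
Trained networks look in a picture, given as the dict that the camera call returned (one of the last four; its "shot" number tells which), for a name from the list of things; names that differ only in an ending like _2 or _b are one class to them, and where a whole thing is asked for, a point or a joint stands for the part that bears it (a point fixed in the world has none). Each returns a list of dicts, best first, with "confidence" (0 to 1); they miss things now and then, are a little off and sometimes report something else, mostly with a low value. They report only what shows in the picture. A call takes as long as a camera call. They do not tell look-alikes from the thing itself.
- recognise(picture, thing): "centre" ([column, row] in pixels, amid what is visible of it).
- landmark_of(picture, thing): "centre" ([column, row] in pixels: a listed point, or the origin of a listed thing).
The state is a dict: "clock": time; "joint_pos": joint angles; "joint_vel": joint speeds; "tau": joint torques, N m; "eef_pos": TCP position; "tool_rot": TCP orientation; "ft_force": force on the tool from outside, world axes, zero at the start; "ft_torque": the same for the moment, N m; "grip_width": finger opening in m; "grasp_force": force on a finger pad.
Only numpy, scipy, OpenCV 4.12 (cv2) and the standard library are available. Lean on these libraries where they do the work, as an engineer would, in place of code of your own. Each camera call takes 0.05 s, during which the arm holds its last target. There are 200 camera calls.

## Working session

There is one attempt and no reset: what is moved stays moved. The work goes in short steps, Python scripts to look and compute and a tool call to move; the robot and the scene stay as the last step left them, time stands still between calls to the robot, and variables do not carry over. Pictures are saved under pics/ and viewed, at most 10 in all, crops included, and the job is handed in when it is done.

Besides the shell and the picture viewer there is one more tool, called after "Emit:" as name(argument=value, ...) on one line, values as JSON. arm_command: Moves the arm, as the interface text tells. Its arguments: {"type":"object","properties":{"slide":{"type":"array","items":{"type":"array","items":{"type":"number"}}},"spin":{"type":"array","items":{"type":"number"}},"jaw":{"type":"number"}},"required":["slide","spin"]}

```bash
mkdir -p pics
cat > h.py <<'E'
from workcell import *
import numpy as np, cv2
def P(c):
    R=cv2.Rodrigues(np.array(c["rvec"],float))[0]; return R,np.array(c["tvec"],float).ravel(),np.array(c["intrinsics"],float)
def ray(c,px):
    R,t,K=P(c); d=R.T@np.linalg.inv(K)@np.array([px[0],px[1],1.]); return -R.T@t,d
def at_z(c,px,z):
    o,d=ray(c,px); return o+d*(z-o[2])/d[2]
def tri(c1,p1,c2,p2):
    o1,d1=ray(c1,p1);o2,d2=ray(c2,p2)
    s=np.linalg.lstsq(np.c_[d1,-d2],o2-o1,rcond=None)[0]
    a,b=o1+d1*s[0],o2+d2*s[1]; return (a+b)/2,np.linalg.norm(a-b)
def cloud(c):
    R,t,K=P(c);z=c["range_z"];v,u=np.mgrid[:z.shape[0],:z.shape[1]]
    p=np.stack([(u-K[0,2])/K[0,0]*z,(v-K[1,2])/K[1,1]*z,z],-1); return (p-t)@R
def save(c,n): cv2.imwrite("pics/"+n,c["pixels"][:,:,::-1])
E
python3 - <<'E'
from h import *
np.set_printoptions(precision=4,suppress=True)
a=camera("side");b=camera("top")
cv2.imwrite("pics/a.png",cv2.resize(np.vstack([a["pixels"],b["pixels"]])[:,:,::-1],None,fx=.78,fy=.78,interpolation=cv2.INTER_AREA))
for c in(a,b):print(ray(c,(256,192)))
for th in["canister","inner_lid","knob","cover","collar","holder","screw_jar","sanding_block","wax_tin"]:
    for n,c in(("s",a),("t",b)):
        for r in landmark_of(c,th)[:3]:
            u,v=np.round(r["centre"]).astype(int); print(th,n,round(r["confidence"],2),np.round(r["centre"],1),cloud(c)[min(v,383),min(u,511)])
o=get_obs();print(o)
E
```

```text
(array([-0.1681,  0.8509,  0.6521]), array([ 0.5169, -0.7305, -0.4463]))
(array([ 0.3524, -0.0998,  0.9784]), array([ 0.1643, -0.0133, -0.9863]))
canister s 0.92 [176.1 259.5] [0.5098 0.2597 0.0223]
canister t 0.91 [128.2 184.3] [0.5266 0.2274 0.0154]
inner_lid s 0.94 [307.7 224.5] [ 0.3145 -0.0988  0.0158]
inner_lid s 0.68 [320.5 207.4] [ 0.3324 -0.2133  0.0163]
inner_lid s 0.59 [219.7 199.8] [ 0.6482 -0.0884  0.0066]
inner_lid t 0.91 [256.5 261.8] [ 0.3312 -0.1156  0.0617]
inner_lid t 0.81 [255.3 139.7] [ 0.6572 -0.1072  0.0128]
inner_lid t 0.66 [298.7 257.5] [ 0.3524 -0.0998  0.9784]
knob s 0.85 [216.1 182.9] [ 0.6692 -0.0975  0.062 ]
knob s 0.61 [305.7 212.3] [ 0.3257 -0.1041  0.0512]
knob s 0.52 [322.8 193.6] [ 0.378  -0.3282  0.0021]
knob t 0.93 [254.4 264.2] [ 0.3263 -0.1108  0.063 ]
knob t 0.68 [302.  253.8] [ 0.3528 -0.2287  0.0613]
knob t 0.56 [254.1 130.6] [ 0.6648 -0.1037  0.0652]
cover s 0.73 [270.9 189.7] [ 0.4897 -0.1649  0.0555]
cover t 0.77 [292.5 192.4] [ 0.5004 -0.1989  0.1017]
cover t 0.47 [125.9 183.1] [0.5264 0.2277 0.0303]
collar s 0.69 [273.9 182.4] [ 0.4904 -
[... 586 characters left out ...]
3.8 210.5] [ 0.4605 -0.0047  0.0305]
wax_tin s 0.73 [303.8 176.6] [ 0.4847 -0.3835  0.0204]
wax_tin s 0.54 [274.5 172.4] [ 0.501  -0.2008  0.1045]
wax_tin t 0.92 [371.7 194.1] [ 0.5114 -0.4163  0.0339]
{'clock': 1.0, 'joint_pos': array([-1.342 ,  0.2406,  0.005 ,  1.3352, -0.    ,  1.5708]), 'joint_vel': array([ 0.0003,  0.0004,  0.0004,  0.002 ,  0.001 , -0.0005]), 'tau': array([  0.0001, -37.2215,  25.2698,   0.0013,   0.0001,  -0.    ]), 'eef_pos': array([ 0.1134, -0.487 ,  0.2313]), 'tool_rot': array([ 0.9935,  0.1141, -0.    , -0.    ]), 'ft_force': array([ 0.4406, -0.2212,  0.2445]), 'ft_torque': array([ 0.0392,  0.0481, -0.0389]), 'grasp_force': 0.0, 'grip_width': 0.08511679497052846}
```

View pics/a.png

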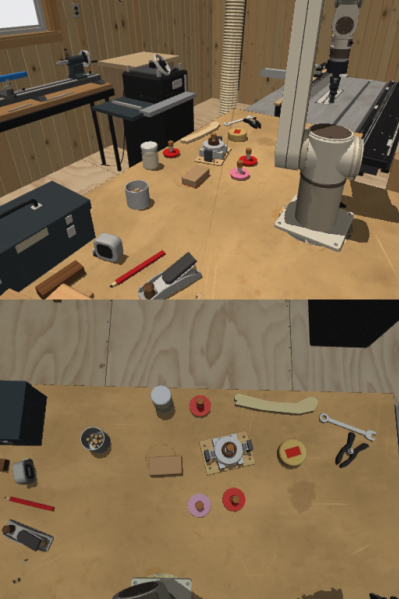

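Top view: the pair with dark collar is on the holder near (293,190) px, the canister near (127,184), and pink/red look-alikes are around it. Next I fit the geometry from depth in both views.

```bash
cat > m.py <<'E'
from h import *
from scipy.optimize import least_squares
np.set_printoptions(precision=4,suppress=True)
def near(p,xy,r,z0,z1):
    p=p.reshape(-1,3); return p[(np.hypot(*(p[:,:2]-xy).T)<r)&(p[:,2]>z0)&(p[:,2]<z1)]
def circ(q,r=None):
    c0=q[:,:2].mean(0)
    f=(lambda x:np.hypot(*(q[:,:2]-x[:2]).T)-(x[2] if r is None else r))
    s=least_squares(f,[*c0,r or .03][:3 if r is None else 2],loss="soft_l1",f_scale=.001); return s.x,len(q),np.sqrt(np.mean(s.fun**2))
E
python3 - <<'E'
from m import *
a=camera("side");b=camera("top")
for n,c in(("side",a),("top",b)):
    p=cloud(c); print(n)
    q=near(p,[.505,-.2],.04,.092,.12); print(" knob",len(q),q.mean(0),q.max(0),q.min(0))
    q=near(p,[.505,-.2],.04,.074,.084); print(" collar top",len(q),q.mean(0),q.min(0),q.max(0))
    q=near(p,[.505,-.2],.06,.052,.064); print(" plate",len(q),q.mean(0),q.min(0),q.max(0))
    q=near(p,[.53,.24],.07,.063,.08); print(" rim",len(q),q.mean(0),q.min(0),q.max(0)); print("  ",circ(q),circ(q,.0375))
for th in["knob","collar","cover","canister","holder"]:
    A=[r for r in landmark_of(a,th)];B=landmark_of(b,th)
    for r in A[:3]:
        for s in B[:3]:
            x,e=tri(a,r["centre"],b,s["centre"])
            if e<.02: print(th,round(r["confidence"],2),round(s["confidence"],2),x,round(e,4))
cs=b["pixels"][120:260,220:380,::-1];ct=b["pixels"][150:220,90:170,::-1]
cv2.imwrite("pics/b.png",np.hstack([cv2.resize(cs,(480,420),interpolation=2),cv2.resize(ct,(320,420),interpolation=2)]))
E
```

```text
side
 knob 39 [ 0.5055 -0.2014  0.1011] [ 0.5176 -0.1926  0.1058] [ 0.4954 -0.2164  0.0921]
 collar top 57 [ 0.5029 -0.1987  0.0779] [ 0.4828 -0.2302  0.0741] [ 0.5301 -0.1799  0.0839]
 plate 210 [ 0.4978 -0.19    0.058 ] [ 0.4591 -0.2523  0.0521] [ 0.5524 -0.1449  0.0634]
 rim 170 [0.5295 0.2374 0.0672] [0.4914 0.1959 0.063 ] [0.5725 0.2771 0.0717]
   (array([0.5309, 0.2365, 0.0372]), 170, np.float64(0.001558260603746403)) (array([0.5309, 0.2365]), 170, np.float64(0.0015771999136142065))
top
 knob 79 [ 0.506  -0.2055  0.1032] [ 0.5175 -0.1945  0.1072] [ 0.4953 -0.2159  0.0935]
 collar top 140 [ 0.5056 -0.206   0.0778] [ 0.4824 -0.2296  0.074 ] [ 0.5302 -0.184   0.0818]
 plate 847 [ 0.504  -0.2034  0.0573] [ 0.4615 -0.258   0.052 ] [ 0.5524 -0.1428  0.0637]
 rim 152 [0.5297 0.2368 0.0677] [0.493  0.1964 0.063 ] [0.5705 0.2737 0.0731]
   (array([0.5313, 0.2346, 0.0372]), 152, np.float64(0.001075996101524437)) (array([0.5313, 0.2346]), 152, np.float64(0.0011021710273054618))
knob 0.74 0.96 [ 0.6628 -0.1058  0.0654] 0.001
knob 0.72 0.96 [ 0.3259 -0.1145  0.0386] 0.0017
knob 0.64 0.59 [ 0.3464 -0.2276  0.0495] 0.0011
collar 0.87 0.88 [ 0.5119 -0.2088  0.0696] 0.0051
cover 0.65 0.94 [ 0.5099 -0.2096  0.0349] 0.003
canister 0.82 0.78 [0.5345 0.2315 0.0007] 0.011
holder 0.79 0.78 [ 0.509  -0.2107 -0.0046] 0.0013
```

View pics/b.png

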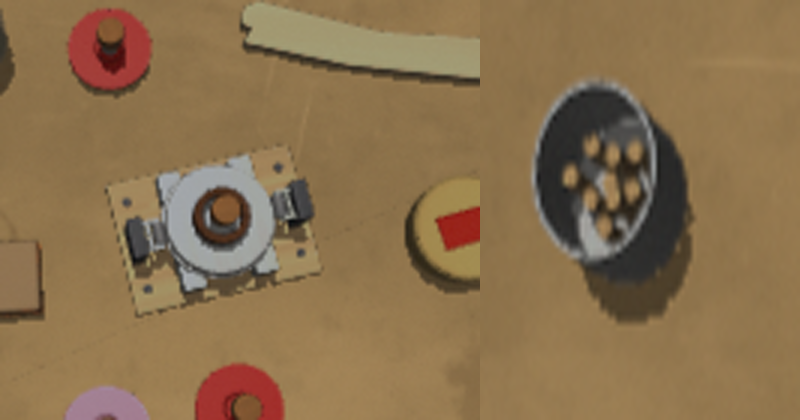

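The crop shows the pair on the holder, with its block line along the current closing direction. The canister rim is clearly visible. Knob axis ≈ (0.506, -0.205), canister axis ≈ (0.531, 0.2355).

```bash
cat > go.py <<'E'
from m import *
from scipy.spatial.transform import Rotation as Ro
def rel(x,y,z):
    o=get_obs();d=np.array([x,y,z])-o["eef_pos"]; return np.round(100*Ro.from_quat(o["tool_rot"]).inv().apply(d),2)
E
python3 - <<'E'
from go import *
print(grip_point_offset, rel(.506,-.205,.2), rel(.506,-.205,.12))
E
```

```text
0.0187 [ 44.63 -18.56   3.13] [ 44.63 -18.56  11.13]
```

Emit:
arm_command(slide=[[4,-1.6,0],[9,-3.7,0],[14.5,-6,0.5],[20,-8.3,1],[25.5,-10.6,1]], spin=[-10,-20,-30,-40,-50], jaw=6)

```text
clock: 2.22
eef_pos: [0.3389, -0.3246, 0.2211]
tool_rot: [0.851, 0.526, -0.0, 0.0]
ft_force: [0.6, -0.7, 0.7]
grip_width: 0.0598
grasp_force: 0.0
```

Run:
```python
from go import *
o=get_obs();print(o["joint_pos"],o["eef_pos"],rel(.506,-.205,.15))
```

```text
[-0.7637  0.1848 -0.0928  1.2931 -0.0001  1.271 ] [ 0.3389 -0.3246  0.2211] [18.17  9.59  7.11]
```

Emit:
arm_command(slide=[[4.7,2.5,1.2],[9.5,5,2.5],[14,7.4,4],[17,9,5.5],[18.2,9.6,7.1]], spin=[0,0,0,0,0], jaw=6)

```text
clock: 2.85
eef_pos: [0.5072, -0.2057, 0.1496]
tool_rot: [0.851, 0.524, 0.0, 0.0]
ft_force: [-0.1, -0.8, 0.3]
grip_width: 0.06
grasp_force: 0.0
```

Run:
```python
from go import *
a=camera("side");b=camera("top")
o=get_obs();print(o["joint_pos"],o["eef_pos"],rel(.506,-.205,.083))
cv2.imwrite("pics/c.png",np.hstack([cv2.resize(a["pixels"][100:240,200:330,::-1],(390,420)),cv2.resize(b["pixels"][120:260,230:360,::-1],(390,420))]))
```

```text
[-0.3871  0.3813 -0.0204  1.1734 -0.0002  1.6514] [ 0.5049 -0.2058  0.148 ] [0.13 0.09 6.5 ]
```

View pics/c.png

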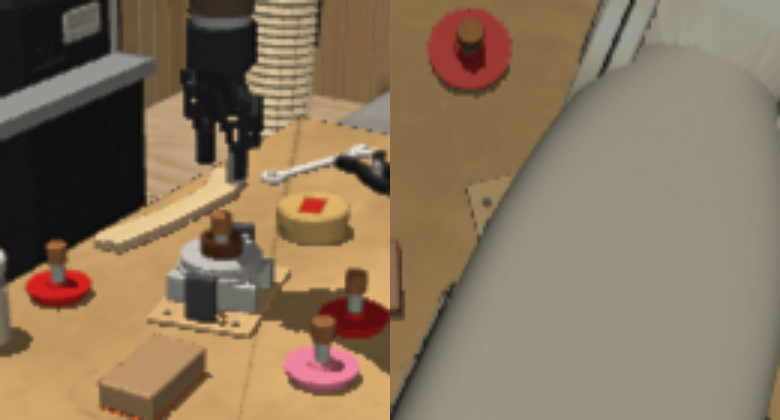

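The side view shows the open fingers straight above the brown knob (about (274,175) px full frame), so I descend and grip.

Emit:
arm_command(slide=[[0.1,0.1,2],[0.1,0.1,4],[0.1,0.1,5.6],[0.1,0.1,6.5],[0.1,0.1,6.5]], spin=[0,0,0,0,0], jaw=6)

```text
clock: 3.58
eef_pos: [0.5064, -0.2068, 0.0849]
tool_rot: [0.852, 0.523, -0.0, -0.0]
ft_force: [-0.2, -0.7, -0.3]
grip_width: 0.0603
grasp_force: 0.0
```

Emit:
arm_command(slide=[[0,0,0],[0,0,0],[0,0,0],[0,0,0],[0,0,0]], spin=[0,0,0,0,0], jaw=1.5)

```text
clock: 4.2
eef_pos: [0.5079, -0.2069, 0.0863]
tool_rot: [0.852, 0.523, 0.001, 0.001]
ft_force: [1.3, -0.4, 4.9]
grip_width: 0.0219
grasp_force: 58.9
```

Run:
```python
from go import *
a=camera("side")
for i in range(4):
    o=get_obs();print(o["eef_pos"],o["ft_force"],o["grip_width"]);camera("side") if i<3 else 0
cv2.imwrite("pics/d.png",cv2.resize(a["pixels"][130:220,230:330,::-1],(660,594),interpolation=2))
```

```text
[ 0.5079 -0.2069  0.0864] [-0.6907 -0.2574  5.5708] 0.021668611680831572
[ 0.5079 -0.2069  0.0864] [ 0.5491 -0.0215  5.6725] 0.02135273491290264
[ 0.5079 -0.2069  0.0863] [ 0.1291 -0.8642  5.9503] 0.021735652538643544
[ 0.5079 -0.2069  0.0864] [0.1071 0.5447 5.6139] 0.02143501086172714
```

View pics/d.png

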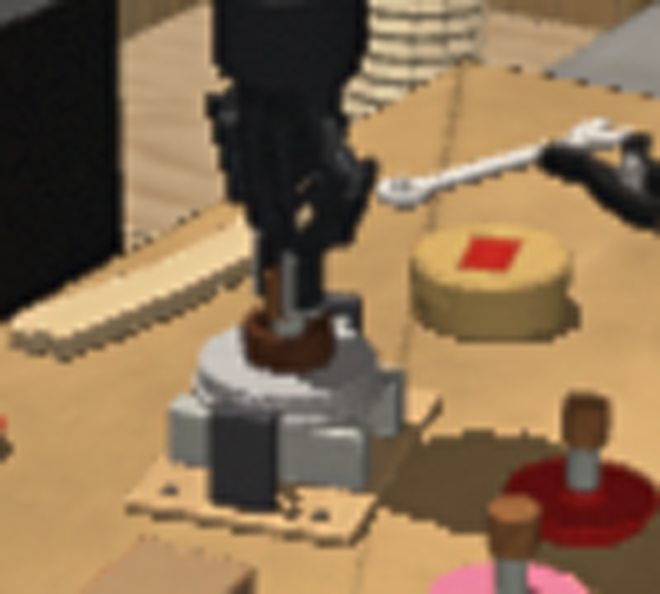

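Fingers are on the knob, but 5.6 N upward and a width under 24 mm need checking. I'll measure the fingertip height from depth.

Run:
```python
from go import *
a=camera("side");p=cloud(a);px=a["pixels"]
for r in range(166,186):
    print(r,' '.join(f"{c}:{p[r,c,0]*1e3:.0f},{p[r,c,1]*1e3:.0f},{p[r,c,2]*1e3:.0f}/{int(px[r,c].sum()/3)}r{int(px[r,c,0])-int(px[r,c,2])}" for c in range(269,281)))
```

```text
166 269:522,-202,121/44r9 270:519,-204,121/19r1 271:519,-210,119/20r-1 272:518,-215,117/21r-2 273:497,-188,132/18r-1 274:493,-188,133/22r-2 275:487,-185,135/22r-2 276:476,-173,142/23r-2 277:476,-179,140/22r-2 278:473,-180,140/21r-3 279:473,-186,138/23r-3 280:469,-186,139/27r0
167 269:523,-204,116/41r8 270:522,-208,115/18r-1 271:520,-211,114/19r0 272:515,-210,116/23r0 273:498,-189,127/26r-1 274:492,-186,130/23r-2 275:489,-188,130/20r-1 276:479,-177,136/19r-2 277:473,-175,138/21r-2 278:473,-181,136/19r-2 279:471,-183,136/37r12 280:470,-189,134/67r36
168 269:524,-205,112/38r4 270:520,-206,113/18r-1 271:520,-211,111/21r0 272:517,-213,111/35r1 273:500,-192,122/64r2 274:494,-190,125/45r-1 275:492,-193,124/22r-2 276:478,-177,133/20r-1 277:478,-182,131/19r-1 278:484,-198,124/30r11 279:633,-445,0/91r54 280:631,-451,-1/142r91
169 269:523,-203,109/36r3 270:517,-201,112/18r-1 271:518,-208,109/21r2 272:519,-217,105/42r3 273:499,-191,120/84r3 274:495,-192,120/75r2 275:490,-190,122/30r1 276:488,-192,122/22r-2 277:487,-197,120/18r-3 278:483,-197,121/42r18 279:625,-433,2/117r71 280:622,-436,2/150r95

[... 3606 characters left out ...]
89,70/35r34 274:495,-191,70/36r36 275:489,-189,72/36r37 276:489,-194,70/38r36 277:490,-202,66/36r36 278:485,-200,68/34r36 279:486,-208,65/31r32 280:483,-211,64/47r18
184 269:510,-184,65/32r37 270:507,-185,65/31r35 271:502,-184,67/30r35 272:497,-183,68/33r33 273:495,-186,68/35r37 274:495,-191,66/36r39 275:490,-190,67/36r38 276:490,-196,65/35r38 277:485,-195,67/34r37 278:484,-199,65/34r35 279:485,-208,61/37r27 280:487,-217,58/67r10
185 269:508,-182,62/60r23 270:504,-181,64/54r22 271:503,-185,62/34r30 272:502,-190,61/31r35 273:495,-185,64/33r37 274:491,-185,65/35r37 275:493,-194,61/36r37 276:487,-191,64/38r34 277:488,-200,60/40r32 278:486,-203,59/43r28 279:486,-208,57/57r15 280:480,-206,60/80r6
```

Emit:
arm_command(slide=[[0,0,0],[0,0,0.1],[0,0,0.3],[0,0,0.4],[0,0,0.4]], spin=[0,0,0,0,0], jaw=3.5)

```text
clock: 5.08
eef_pos: [0.5068, -0.2065, 0.081]
tool_rot: [0.852, 0.523, -0.0, -0.0]
ft_force: [-0.5, 0.9, -0.2]
grip_width: 0.0349
grasp_force: 0.0
```

Emit:
arm_command(slide=[[0,0,0],[0,0,0],[0,0,0],[0,0,0],[0,0,0]], spin=[0,0,0,0,0], jaw=1)

```text
clock: 5.7
eef_pos: [0.5071, -0.2066, 0.0815]
tool_rot: [0.852, 0.523, 0.0, 0.0]
ft_force: [-0.4, -1.6, 0.2]
grip_width: 0.022
grasp_force: 58.7
```

Clean grip with no vertical load. Lifting straight up.

Emit:
arm_command(slide=[[0,0,-0.5],[0,0,-1.0],[0,0,-1.5],[0,0,-2.2],[0,0,-3.2]], spin=[0,0,0,0,0], jaw=1)

```text
clock: 6.32
eef_pos: [0.5067, -0.2064, 0.1139]
tool_rot: [0.852, 0.523, -0.0, -0.0]
ft_force: [-0.5, 1.0, -2.5]
grip_width: 0.0217
grasp_force: 60.1
```

Emit:
arm_command(slide=[[0,0,-1.2],[0,0,-2.8],[0,0,-4.2],[0,0,-5],[0,0,-5]], spin=[0,0,0,0,0], jaw=1)

```text
clock: 6.95
eef_pos: [0.5075, -0.2068, 0.1642]
tool_rot: [0.852, 0.523, 0.001, 0.001]
ft_force: [-0.2, -0.2, -2.5]
grip_width: 0.0219
grasp_force: 60.2
```

Run:
```python
from go import *
a=camera("side");p=cloud(a)
o=get_obs();print(o["eef_pos"],o["ft_force"],o["joint_pos"],rel(.531,.2355,o["eef_pos"][2]))
q=near(p,o["eef_pos"][:2],.075,.1,.22);print(q[:,2].min())
for z in np.arange(.1,.19,.005):
    s=q[(q[:,2]>z)&(q[:,2]<z+.005)]; print(round(z,3),len(s),s.min(0) if len(s) else '',s.max(0) if len(s) else '')
cv2.imwrite("pics/e.png",cv2.resize(a["pixels"][120:230,210:340,::-1],(702,594),interpolation=2))
```

```text
[ 0.507  -0.2066  0.1634] [-0.0926  0.0577 -2.1077] [-0.3869  0.3711  0.0064  1.2059 -0.      1.6532] [ 40.51 -17.85  -0.  ]
0.12149664151410917
0.1 0  
0.105 0  
0.11 0  
0.115 0  
0.12 17 [ 0.4592 -0.2143  0.1215] [ 0.5241 -0.1601  0.1249]
0.125 56 [ 0.459  -0.2389  0.125 ] [ 0.5507 -0.1537  0.1299]
0.13 38 [ 0.4616 -0.2229  0.13  ] [ 0.5398 -0.1599  0.1348]
0.135 67 [ 0.4604 -0.2533  0.135 ] [ 0.5498 -0.1561  0.14  ]
0.14 126 [ 0.4614 -0.2512  0.1401] [ 0.5536 -0.16    0.1447]
0.145 21 [ 0.4826 -0.2081  0.145 ] [ 0.5218 -0.1832  0.15  ]
0.15 24 [ 0.4837 -0.2249  0.1501] [ 0.5279 -0.1796  0.1549]
0.155 29 [ 0.4832 -0.2136  0.155 ] [ 0.5274 -0.1815  0.1598]
0.16 23 [ 0.4844 -0.2191  0.16  ] [ 0.5275 -0.1856  0.1647]
0.165 12 [ 0.4867 -0.2083  0.1661] [ 0.5277 -0.1905  0.17  ]
0.17 14 [ 0.4847 -0.2056  0.1702] [ 0.5276 -0.1895  0.1747]
0.175 20 [ 0.4832 -0.2058  0.1752] [ 0.527  -0.1878  0.18  ]
0.18 16 [ 0.4832 -0.2035  0.1807] [ 0.5254 -0.1885  0.1843]
0.185 21 [ 0.4821 -0.2156  0.1854] [ 0.5276 -0.1881  0.1894]
```

View pics/e.png

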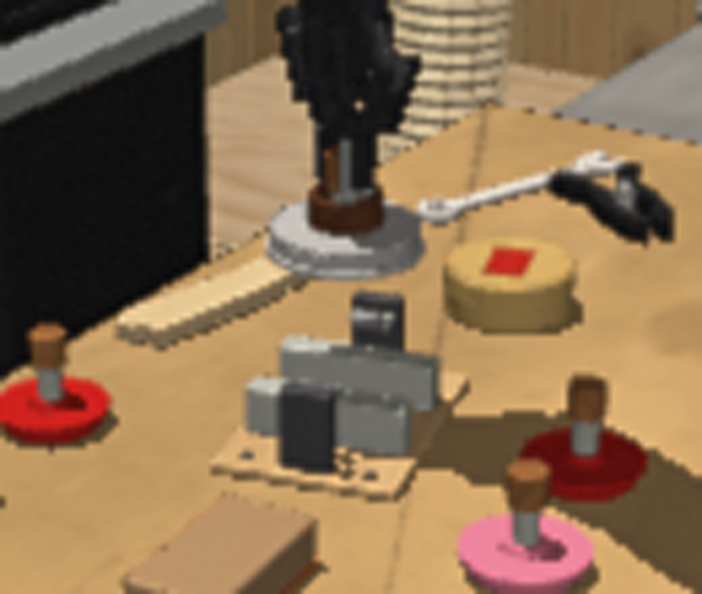

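The pair is lifted together, clear of the holder (cover at crop (345,240)). Carrying it to the canister.

Emit:
arm_command(slide=[[2,-0.9,0],[5.7,-2.5,0],[10.5,-4.6,0],[15.5,-6.8,0],[20.5,-9,0]], spin=[0,0,0,0,0], jaw=1)

```text
clock: 7.62
eef_pos: [0.5189, 0.0185, 0.1625]
tool_rot: [0.852, 0.523, -0.001, -0.0]
ft_force: [0.8, -0.5, -2.7]
grip_width: 0.0221
grasp_force: 60.2
```

Emit:
arm_command(slide=[[5,-2.2,0],[10,-4.4,0],[15,-6.6,0],[18.5,-8.2,0],[20,-8.8,0]], spin=[0,0,0,0,0], jaw=1)

```text
clock: 8.25
eef_pos: [0.5307, 0.2373, 0.1622]
tool_rot: [0.851, 0.525, -0.001, -0.0]
ft_force: [1.3, -0.3, -2.5]
grip_width: 0.022
grasp_force: 60.2
```

Emit:
arm_command(slide=[[0,0,0],[0,0,0],[0,0,0],[0,0,0],[0,0,0]], spin=[0,0,0,0,0], jaw=1)

```text
clock: 8.88
eef_pos: [0.5316, 0.2346, 0.1635]
tool_rot: [0.852, 0.523, 0.0, 0.0]
ft_force: [-0.3, 0.0, -3.2]
grip_width: 0.022
grasp_force: 60.2
```

Run:
```python
from go import *
a=camera("side");p=cloud(a)
o=get_obs();print(o["eef_pos"],o["joint_pos"],rel(.531,.2355,o["eef_pos"][2]))
xy=o["eef_pos"][:2]
for n,z0,z1,r,R in(("can",.01,.066,.055,.039),("bead",.1215,.126,.07,.0495),("skirt",.128,.137,.06,.0465),("collar",.145,.158,.04,.024)):
    q=near(p,xy,r,z0,z1)
    print(n,circ(q,R),circ(q))
cv2.imwrite("pics/f.png",cv2.resize(a["pixels"][150:290,100:260,::-1],(640,560),interpolation=2))
```

```text
[0.5316 0.2347 0.1635] [ 0.4159  0.4357  0.105   1.2398 -0.      2.4567] [ 0.04 -0.08 -0.  ]
can (array([0.5319, 0.2356]), 822, np.float64(0.005239119946873521)) (array([0.5312, 0.2362, 0.0373]), 822, np.float64(0.004559451844393504))
bead (array([0.5325, 0.2335]), 55, np.float64(0.0015017560190137835)) (array([0.5316, 0.2342, 0.0486]), 55, np.float64(0.0014885818808343047))
skirt (array([0.5316, 0.2338]), 123, np.float64(0.0014485742839104151)) (array([0.5315, 0.2339, 0.0464]), 123, np.float64(0.001447841195154307))
collar (array([0.5313, 0.2338]), 108, np.float64(0.004214690940247362)) (array([0.5286, 0.2366, 0.0206]), 108, np.float64(0.0033763482105939667))
```

View pics/f.png

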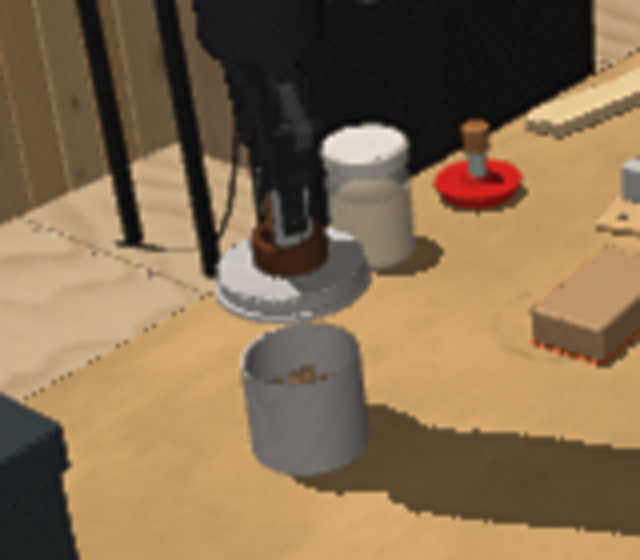

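The picture shows the pair above the canister, slightly left of it. I'll check the lateral alignment with silhouettes before lowering.

Run:
```python
from go import *
a=camera("side");p=cloud(a);R,t,K=P(a)
def proj(x): 
    q=R@np.array(x)+t; q=K@q; return q[:2]/q[2]
C=np.array([.5312,.2358]);L=np.array([.5316,.2338])
print("pred can",proj([*C,0]),proj([*C,.07]),"pred lid",proj([*L,.1215]),proj([*L,.139]),proj([*L,.16]))
m=np.hypot(p[...,0]-.5315,p[...,1]-.235)<.062
for r in range(205,268,2):
    c=np.where(m[r]&(p[r,:,2]>.012))[0]
    if len(c): print(r,c.min(),c.max(),(c.min()+c.max())/2,p[r,c,2].min().round(3),p[r,c,2].max().round(3))
q=near(p,[.5315,.235],.06,.139,.143);print(len(q))
A=np.c_[q[:,:2]-[.5315,.235],np.ones(len(q))];print("plate tilt",np.linalg.lstsq(A,q[:,2],rcond=None)[0])
```

```text
pred can [177.4618 259.7905] [174.7475 237.9068] pred lid [173.0963 220.6047] [172.3664 214.6905] [171.476  207.4761]
205 166 179 172.5 0.159 0.182
207 163 183 173.0 0.138 0.175
209 162 187 174.5 0.139 0.168
211 158 189 173.5 0.138 0.162
213 156 190 173.0 0.138 0.159
215 155 191 173.0 0.128 0.152
217 154 192 173.0 0.127 0.147
219 154 192 173.0 0.125 0.142
221 154 191 172.5 0.126 0.142
223 154 190 172.0 0.123 0.142
225 155 188 171.5 0.124 0.136
227 156 184 170.0 0.122 0.131
229 160 179 169.5 0.122 0.129
231 171 183 177.0 0.067 0.07
233 166 187 176.5 0.061 0.07
235 163 189 176.0 0.054 0.07
237 161 189 175.0 0.048 0.071
239 160 189 174.5 0.04 0.071
241 160 190 175.0 0.033 0.069
243 160 190 175.0 0.028 0.07
245 161 190 175.5 0.027 0.071
247 161 190 175.5 0.044 0.068
249 161 190 175.5 0.037 0.063
251 162 191 176.5 0.023 0.056
253 162 191 176.5 0.019 0.05
255 162 191 176.5 0.015 0.042
257 162 190 176.0 0.016 0.037
259 163 189 176.0 0.012 0.031
261 164 187 175.5 0.014 0.024
263 166 181 173.5 0.013 0.019
265 174 177 175.5 0.012 0.012
260
plate tilt [-0.0005  0.0015  0.1401]
```

Projections agree with the fits. I shift about 2 mm and lower.

Emit:
arm_command(slide=[[0.15,-0.1,1],[0.15,-0.1,2.5],[0.15,-0.1,4],[0.15,-0.1,4.8],[0.15,-0.1,5]], spin=[0,0,0,0,0], jaw=1)

```text
clock: 9.6
eef_pos: [0.5306, 0.2367, 0.1121]
tool_rot: [0.852, 0.523, -0.001, -0.0]
ft_force: [0.2, -0.3, -3.1]
grip_width: 0.022
grasp_force: 60.2
```

Emit:
arm_command(slide=[[0,0,0.25],[0,0,0.5],[0,0,0.8],[0,0,1.0],[0,0,1.1]], spin=[0,0,0,0,0], jaw=1)

```text
clock: 10.22
eef_pos: [0.5315, 0.2368, 0.1024]
tool_rot: [0.852, 0.523, 0.0, 0.0]
ft_force: [0.9, -0.7, -2.7]
grip_width: 0.0218
grasp_force: 60.3
```

Inside the mouth and still hanging free. Pressing down gently to the seat.

Emit:
arm_command(slide=[[0,0,0.1],[0,0,0.2],[0,0,0.3],[0,0,0.3],[0,0,0.3]], spin=[0,0,0,0,0], jaw=1)

```text
clock: 10.85
eef_pos: [0.5318, 0.2369, 0.1004]
tool_rot: [0.852, 0.523, 0.001, 0.0]
ft_force: [0.1, -3.4, 6.5]
grip_width: 0.0216
grasp_force: 61.0
```

Emit:
arm_command(slide=[[0,0,0.1],[0,0,0.2],[0,0,0.2],[0,0,0.2],[0,0,0.2]], spin=[0,0,0,0,0], jaw=1)

```text
clock: 11.48
eef_pos: [0.532, 0.2368, 0.1003]
tool_rot: [0.852, 0.523, 0.001, 0.0]
ft_force: [-2.2, -5.7, 13.9]
grip_width: 0.0217
grasp_force: 62.0
```

Run:
```python
from go import *
a=camera("side");p=cloud(a);o=get_obs();print(o["eef_pos"],o["ft_force"])
q=near(p,[.5312,.236],.06,.073,.080);A=np.c_[q[:,:2]-[.5312,.236],np.ones(len(q))]
print("plate",len(q),np.linalg.lstsq(A,q[:,2],rcond=None)[0],np.median(q[:,2]))
for n,z0,z1,r,R in(("can",.01,.05,.055,.039),("skirt",.066,.074,.06,.0465)):
    q=near(p,[.531,.2355],r,z0,z1); print(n,circ(q,R),circ(q))
```

```text
[0.5319 0.2368 0.1003] [-3.5461 -4.84   14.7603]
plate 353 [-0.     -0.0065  0.0768] 0.07674575640521604
can (array([0.5328, 0.235 ]), 363, np.float64(0.0014332088527376323)) (array([0.5327, 0.235 , 0.0389]), 363, np.float64(0.0014326283555330661))
skirt (array([0.5318, 0.236 ]), 95, np.float64(0.002597608856954712)) (array([0.5313, 0.2364, 0.046 ]), 95, np.float64(0.0025755739667910433))
```

Hard stop reached with the plate at 76.8 mm, so it is seated. Unloading and releasing.

Emit:
arm_command(slide=[[0,0,-0.1],[0,0,-0.2],[0,0,-0.3],[0,0,-0.3],[0,0,-0.3]], spin=[0,0,0,0,0], jaw=1)

```text
clock: 12.15
eef_pos: [0.5316, 0.2369, 0.1005]
tool_rot: [0.852, 0.523, 0.0, 0.0]
ft_force: [1.1, -3.2, 3.7]
grip_width: 0.0222
grasp_force: 60.9
```

Emit:
arm_command(slide=[[0,0,0],[0,0,0],[0,0,0],[0,0,0],[0,0,0]], spin=[0,0,0,0,0], jaw=4.5)

```text
clock: 12.78
eef_pos: [0.5311, 0.237, 0.1003]
tool_rot: [0.852, 0.523, -0.0, -0.0]
ft_force: [0.4, -0.4, 0.2]
grip_width: 0.0452
grasp_force: 0.0
```

Run:
```python
from go import *
a=camera("side");p=cloud(a);o=get_obs();print(o["eef_pos"],o["ft_force"],o["grip_width"])
q=near(p,[.5312,.236],.06,.073,.080);A=np.c_[q[:,:2]-[.5312,.236],np.ones(len(q))]
print("plate",len(q),np.linalg.lstsq(A,q[:,2],rcond=None)[0])
for n,z0,z1,r,R in(("can",.01,.05,.055,.039),("skirt",.066,.074,.06,.0465),("collar",.08,.096,.035,.024)):
    q=near(p,[.531,.2355],r,z0,z1); print(n,circ(q,R),circ(q))
```

```text
[0.5312 0.237  0.1003] [ 0.1482  0.0414 -0.2186] 0.04517867211875228
plate 355 [ 0.0044 -0.0074  0.0769]
can (array([0.5329, 0.2349]), 365, np.float64(0.001381113275431976)) (array([0.5326, 0.2352, 0.0387]), 365, np.float64(0.0013786484149077884))
skirt (array([0.5315, 0.2361]), 98, np.float64(0.0014575987303828066)) (array([0.5308, 0.2367, 0.0457]), 98, np.float64(0.0014326595011193671))
collar (array([0.5312, 0.2356]), 116, np.float64(0.0028527703865343173)) (array([0.5287, 0.2378, 0.0212]), 116, np.float64(0.0020829865239757376))
```

Released, seated. Opening wide and going down over the collar.

Emit:
arm_command(slide=[[0,0,0],[0,0,0],[0,0,0],[0,0,0],[0,0,0]], spin=[0,0,0,0,0], jaw=7.5)

```text
clock: 13.45
eef_pos: [0.5312, 0.2369, 0.1003]
tool_rot: [0.852, 0.523, -0.0, -0.0]
ft_force: [0.1, -0.0, 0.1]
grip_width: 0.0748
grasp_force: 0.0
```

Emit:
arm_command(slide=[[0,0,0.5],[0,0,1.0],[0,0,1.5],[0,0,1.9],[0,0,1.9]], spin=[0,0,0,0,0], jaw=7.5)

```text
clock: 14.08
eef_pos: [0.5309, 0.2368, 0.0807]
tool_rot: [0.852, 0.523, -0.001, -0.0]
ft_force: [-0.7, -0.6, -0.3]
grip_width: 0.0747
grasp_force: 0.0
```

Emit:
arm_command(slide=[[0,0,0],[0,0,0],[0,0,0],[0,0,0],[0,0,0]], spin=[0,0,0,0,0], jaw=3.8)

```text
clock: 14.7
eef_pos: [0.5318, 0.2372, 0.0821]
tool_rot: [0.852, 0.523, 0.001, 0.0]
ft_force: [-0.3, -0.5, 6.4]
grip_width: 0.045
grasp_force: 62.0
```

Run:
```python
from go import *
a=camera("side");o=get_obs();print(o["eef_pos"],o["ft_force"],o["grip_width"],o["grasp_force"])
cv2.imwrite("pics/g.png",cv2.resize(a["pixels"][180:280,120:230,::-1],(660,600),interpolation=2))
```

```text
[0.5318 0.2372 0.0821] [ 0.7738 -0.9509  5.5499] 0.045219740605680674 62.02324390411377
```

View pics/g.png

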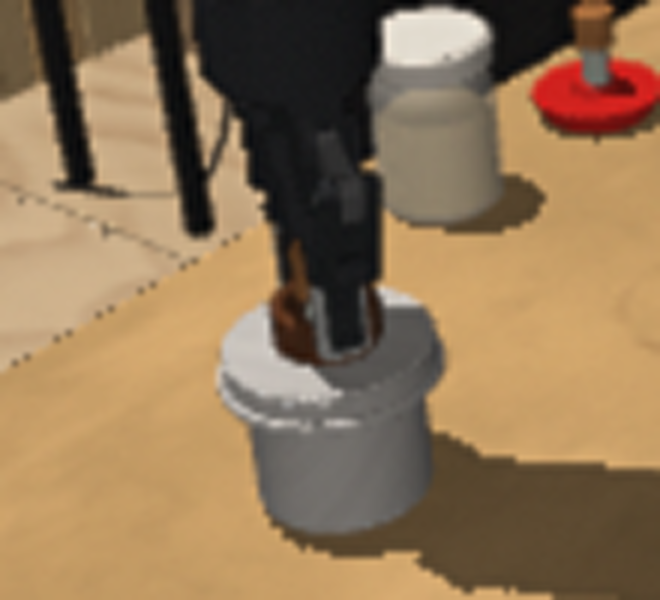

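The fingers hold the collar (crop (330,320)) just above the top plate. Lifting straight up.

Emit:
arm_command(slide=[[0,0,-0.3],[0,0,-0.8],[0,0,-1.5],[0,0,-2.4],[0,0,-3.4]], spin=[0,0,0,0,0], jaw=3.8)

```text
clock: 15.38
eef_pos: [0.5312, 0.237, 0.116]
tool_rot: [0.852, 0.523, 0.0, 0.0]
ft_force: [0.7, -0.0, -2.4]
grip_width: 0.0454
grasp_force: 61.5
```

Emit:
arm_command(slide=[[0,0,-1.2],[0,0,-2.6],[0,0,-4.2],[0,0,-5.6],[0,0,-6.2]], spin=[0,0,0,0,0], jaw=3.8)

```text
clock: 16.0
eef_pos: [0.5318, 0.2372, 0.1789]
tool_rot: [0.852, 0.523, 0.001, 0.0]
ft_force: [-0.2, -0.0, -2.2]
grip_width: 0.0453
grasp_force: 61.5
```

Emit:
arm_command(slide=[[0,0,0],[0,0,0],[0,0,0],[0,0,0],[0,0,0]], spin=[0,0,0,0,0], jaw=3.8)

```text
clock: 16.62
eef_pos: [0.5311, 0.2369, 0.1771]
tool_rot: [0.852, 0.523, -0.0, -0.0]
ft_force: [-0.4, 0.0, -1.3]
grip_width: 0.045
grasp_force: 61.5
```

Run:
```python
from go import *
a=camera("side");p=cloud(a);o=get_obs();print(o["eef_pos"],o["ft_force"],o["grip_width"],o["grasp_force"])
q=near(p,[.5312,.236],.06,.066,.11);print(np.histogram(q[:,2],np.arange(.066,.2,.004)));
q=near(p,[.5312,.236],.06,.07,.078);A=np.c_[q[:,:2]-[.5312,.236],np.ones(len(q))]
print("flange",len(q),np.linalg.lstsq(A,q[:,2],rcond=None)[0],circ(q,.0385))
for n,z0,z1,r,R in(("can",.01,.05,.055,.039),("stem",.082,.1,.02,.008),("knob",.104,.123,.02,.012)):
    q=near(p,[.531,.2355],r,z0,z1); print(n,circ(q,R) if len(q)>5 else len(q))
cv2.imwrite("pics/i.png",cv2.resize(a["pixels"][165:280,110:230,::-1],(600,575),interpolation=2))
```

```text
[0.5312 0.2369 0.1772] [-0.0832 -0.1266 -2.4475] 0.0451503200519711 61.452997885644436
(array([ 30, 228, 107,  21,   5,  10,   8,   8,   6,   9,  13,   0,   0,
         0,   0,   0,   0,   0,   0,   0,   0,   0,   0,   0,   0,   0,
         0,   0,   0,   0,   0,   0,   0]), array([0.066, 0.07 , 0.074, 0.078, 0.082, 0.086, 0.09 , 0.094, 0.098,
       0.102, 0.106, 0.11 , 0.114, 0.118, 0.122, 0.126, 0.13 , 0.134,
       0.138, 0.142, 0.146, 0.15 , 0.154, 0.158, 0.162, 0.166, 0.17 ,
       0.174, 0.178, 0.182, 0.186, 0.19 , 0.194, 0.198]))
flange 335 [-0.0039 -0.0006  0.0734] (array([0.5375, 0.2316]), 335, np.float64(0.011949693608402345))
can (array([0.5326, 0.235 ]), 381, np.float64(0.0013275645601413283))
stem (array([0.5317, 0.2368]), 34, np.float64(0.0012673163810440835))
knob (array([0.5322, 0.2363]), 70, np.float64(0.002209509344098375))
```

View pics/i.png

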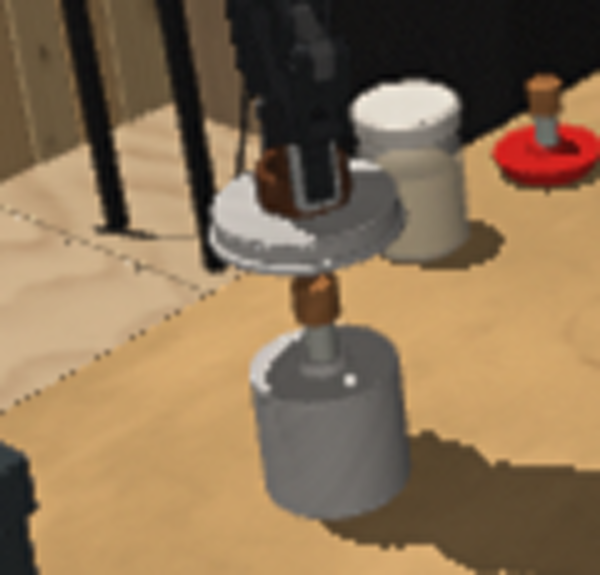

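The picture shows the cover held above the knob, with the inner lid level and seated on the canister. Handing in.

```bash
python3 -c "
from workcell import *
print(job_done())"
```

```text
the job is handed in; nothing more can be done
None
```

I handed the job in with the inner lid seated on the canister and the cover held about 95 mm above its nested place. The hand-in call returned no verdict, and I didn't measure the bystanders again at the end.

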